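# Put the last die away and click the dice box shut

## Task

Pack up after the game: put the red die that lies on the board into the dice box, then slide the box's lid shut along its channel, pushing it over the ridge at the far end until it clicks and stays fully home. Push firmly but do not ram the lid into the end of the box, let go of everything, and leave the model buildings, the walker figure and the dice cup where they stand.

Things in the scene. Friction and masses are not known exactly. Their poses are not given: they have to be found in the camera images.
- box: Open wooden dice box, fixed: 203 long (x), 104 wide (y), 57.5 high; origin under it, x = the way the lid closes, sides from x = -105 (mouth) to 98. Inside 80 wide, floor at z = 5. Wall at the mouth 41 high: the lid slides in over it. Side channels, 92 wide, carry the lid on ledges at z = 42 under lips z = 51.5 to 57.5 that reach in to y = +-40. Fixed small dice, 14 high, lie at x below -50.
- box_in (a point): Point on the box's inner floor, at x = 12, y = 0, z = 5 of the box: middle of the part that the lid leaves open at the start (free from about x = -15 or less to x = 37 or more, 80 wide between the lips).
- box_stop (a point): NOMINAL place of the upright stop at the box's far end (x = 80, y = 0, z = 50 of the box). The dark end block is adjustable: its low part (from x = 46, top z = 34), the ridge on it and the stop (79 wide, z = 34 to 58) together sit anywhere from 9 mm nearer to 9 mm farther in x than all numbers given; no reading tells where, it must be found by feel.
- ridge (a joint): White sprung ridge across the end block, 70 long (y): ramps up 4 mm above the ledges over 24 mm, crest 5.7 mm before the stop, then drops steeply. 0 (m) = up, grows as pressed down (6 N + 5 N per mm). The lid's front edge must ride over it: the push on the lid grows to roughly 9 to 16 N at the crest, then the ridge snaps up behind the edge and the push falls off; 4 mm on the lid meets the stop: at most 25 N there.
- lid: Sliding plywood lid, loose in the channel: plate 184 (x) x 90 (y) x 8, 0.08 to 0.17 kg; origin mid underside, x = closing way, z up; front edge at x = 92. Home, its origin is nominally at x = -12.5 (+-9 with the end block), y = 0, z = 42 of the box; at the start at x = -107 to -127, tail out of the mouth, drooping about a degree. Its underside is hollowed 5 deep from x = 61 to 89 for the ridge.
- lid_bar (a point): Middle of the red grip bar on top of the lid: 12 thick (x), 50 long (y), 24 high; 72 mm behind the lid's origin (x = -72, y = 0, z = 20 in the lid's frame); its top is 12 mm above this point, the lid's upper face 12 mm below it. It can be pinched from above across its thickness, or pushed from behind.
- die: The red die with white pips, a 20 mm cube, 12 g, lying flat on the board at any yaw. Origin at its centre.
- tower: Bystander: brown card building, 70 x 90 x 120 high, loose; origin under its centre.
- shop: Bystander: pale card building, 60 x 80 x 75 high, loose; origin under its centre.
- walker: Bystander: small grey walking-machine figure on a round black base 40 across, 46 high, loose; origin under its centre.
- dice_cup: Bystander: black open cup, 72 across, 85 high, loose; origin under its centre.

How it is judged (in metres and radians):
On the way, in this order (a step that is already met when the one before it is completed fails the run):
1. the red die lies in the box, let go (x of die in the frame of box between -0.099 and 0.058 m and y of die in the frame of box between -0.04 and 0.04 m and z of die in the frame of box between 0 and 0.04 m and contact force between the fingers and die below 0.2 N), for 0.2 s.
2. the lid has been pushed over the ridge and has clicked home (x of end_stop in the frame of lid below 0.102 m and value of joint ridge below 0.0008 m and y of lid in the frame of box between -0.004 and 0.004 m and z of lid in the frame of box between 0.038 and 0.046 m), for 0.2 s.
At the end, for the whole second after the job is handed in: The die rests inside the box, wholly below the lid; the lid lies in its channel (within 4 mm sideways and in height), has passed the ridge (front edge within 5 mm of the stop's face) and the ridge has sprung up into the lid's groove (ridge joint under 0.8 mm); lid and die at rest and let go (all of step 2 and x of die in the frame of box between -0.099 and 0.058 m and y of die in the frame of box between -0.04 and 0.04 m and z of die in the frame of box between 0 and 0.04 m and linear speed of each of lid, die below 0.01 m/s and contact force between the fingers and lid below 0.2 N); the robot touches nothing.
It fails at once if the lid is rammed into the stop at the box's end (more than 25 N between lid and stop) (contact force between lid and end_stop above 25 N).
It fails at once if the tower is knocked (moved more than 15 mm or tipped) (distance of tower from where it was at the start of the episode above 0.015 m or angle between tower's own z axis and vertical above 0.3 rad).
It fails at once if the shop is knocked (moved more than 15 mm or tipped) (distance of shop from where it was at the start of the episode above 0.015 m or angle between shop's own z axis and vertical above 0.3 rad).
It fails at once if the walker is knocked (moved more than 15 mm or tipped) (distance of walker from where it was at the start of the episode above 0.015 m or angle between walker's own z axis and vertical above 0.3 rad).
It fails at once if the dice cup is knocked (moved more than 15 mm or tipped) (distance of dice_cup from where it was at the start of the episode above 0.015 m or angle between dice_cup's own z axis and vertical above 0.3 rad).
It also fails if it takes over 58 s, if anything falls off the work surface, if the arm or the gripper's body presses on something with over 40 N, if the wrist force passes 120 N, or if a joint passes its speed limit or range.

## Robot

A 6-joint arm with a two-finger parallel gripper is mounted at the origin on the work surface. World frame = base frame: x ahead of the robot, y to its left, z up, the work surface at z = 0. Lengths are in m, angles in degrees, forces in N, time in s.
With the tool pointing down it reaches from about 0.25 to 0.725 m from the base axis. Payload 9.7 kg.
Tool frame: the origin (TCP) lies on the centre line of the jaws, within the pads' length; the fingertips stand 22 mm ahead of it and the grasp point (between the pads) lies 3 mm ahead of it; z points along the fingers, y is the direction in which the jaws open and shut (so a half turn about z gives the same grasp; the last joint's range is limited). The gripper opens to 85 mm and grips with 20 to 120 N. Pads are 22 mm wide; open, the fingers measure 114 mm over their backs; the gripper's body (76 mm by 85 mm) begins 54 mm behind the grasp point. The pads swing forward as they close: fully open they stand 13 mm farther back than shut.
Start: joints at [-63.713, 4.979, 10.078, 95.1, 0, 90], TCP at [0.244, -0.493, 0.253] pointing down, gripper open.
Joint ranges: [-179.16, 179.16], [-48.56, 103.87], [-65.8, 70.77], [-126.05, 130.52], [-82.76, 87.17], [-180, 180]. Speed limits (degrees/s): [127.2, 127.2, 147.25, 180, 180, 180].

## Interface

Orientations are given as [roll, pitch, yaw] about the fixed x, y, z axes, in that order (R = Rz(yaw) Ry(pitch) Rx(roll)).
In Python, from workcell import monitor, eyes, job gives the robot as it stands. The module is installed in compiled form; this text tells all that it offers.
- The arm moves only by the tool drive_tool, never from a script. Its argument "plan" is a list of rows, each a list of 3 entries, a list of its own where there are three numbers: the opening, from 0 (shut) to 1 (fully open), then the shift along the world's x, y, z in m, then the turn about the world's z in degrees. In form: [[gripper, [x, y, z], yaw], ...]. A call has 1 to 10 rows; each row shifts and turns the commanded pose from where the row before left it; what a row does not reach is not made up. A row lasts 1/8 s, in which the tool goes at most 62.5 mm and 10.7 degrees, less where a joint would pass 70% of its speed; a pose out of reach is approached as far as the arm can. A call is refused whole if a number of a shift passes 0.0625 or a number of a turn 10.7, either way. A call with a gripper value outside its range is refused whole. The fingers move at their own pace and stop on an object; "grip_force" is the grip in N (left out, the last holds). Time passes only in rows, so rows that do not move let the fingers close. It gives the time, the measured TCP pose, the force and the opening at its end, in the units of the state.
- monitor.get_obs(): the state, without advancing time (a new reading comes with each control period).
- eyes.camera(name): name is "scene" or "top" or "wrist"; returns (picture, depth): 420x560x3 uint8, red, green, blue; 420x560 float32, m along the optical axis (not along the pixel's ray), 0 where there is no reading.
- eyes.camera_params(name): a dict with "fx", "fy", "cx", "cy" (pixels), "dist_coeffs" ([k1, k2, p1, p2, k3] as OpenCV has them; the pictures are not rectified), "extrinsics" (4x4, takes a point from world to camera coordinates); the wrist camera has in their place "mount" (4x4, takes a point from camera to tool coordinates, whose origin is the TCP and whose axes are the flange's). Camera axes: x right, y down, z forward; pixel columns grow to the right and rows downward; lengths in m; the calibration is good to about 2 mm. A picture is of the moment at which its call begins: read the wrist's pose just before it. camera_params takes no time and is no camera call.
- job.job_done(): hands the job in, once; it reports no verdict.
The state is a dict: "time": time; "q": joint angles; "qd": joint speeds; "joint_efforts": joint torques, N m; "ee_pos": TCP position; "tcp_rot": TCP orientation; "wrist_force": force on the tool from outside, world axes, zero at the start; "torque": the same for the moment, N m; "opening": finger opening in m.
Only numpy, scipy, OpenCV 4.12 (cv2) and the standard library are available. Lean on these libraries where they do the work, as an engineer would, in place of code of your own. Each camera call takes 0.05 s, during which the arm holds its last target.

## Working session

There is one attempt and no reset: what is moved stays moved. The work goes in short steps, Python scripts to look and compute and a tool call to move; the robot and the scene stay as the last step left them, time stands still between calls to the robot, and variables do not carry over. Pictures are saved under pics/ and viewed, and the job is handed in when it is done.

Besides the shell and the picture viewer there is one more tool, called as name(argument=value, ...) on one line, values as JSON. drive_tool: Moves the arm, as the interface text tells. Its arguments: {"type":"object","properties":{"plan":{"type":"array","items":{"type":"array"}},"grip_force":{"type":"number"}},"required":["plan"]}

```bash
mkdir -p pics; cat > h.py <<'E'
import numpy as np, cv2, sys
from workcell import monitor, eyes, job
E
python3 - <<'E'
from h import *
o=monitor.get_obs(); print({k:np.round(v,3).tolist() for k,v in o.items()})
for n in ("scene","top","wrist"):
    p,d=eyes.camera(n); cv2.imwrite(f"pics/{n}0.png",p[:,:,::-1]); np.savez(f"pics/{n}0.npz",p=p,d=d)
    c=eyes.camera_params(n); print(n,{k:np.round(v,4).tolist() for k,v in c.items()}, (d>0).mean())
E
```

```text
{'time': 0.0, 'q': [-63.714, 5.01, 10.034, 95.098, 0.0, 90.001], 'qd': [0.018, -0.073, -0.09, -0.015, 0.039, 0.007], 'joint_efforts': [-0.0, -52.039, 46.48, 0.016, -0.0, 0.0], 'ee_pos': [0.243, -0.493, 0.253], 'tcp_rot': [-179.926, -0.0, 26.285], 'wrist_force': [-0.55, 0.605, 0.384], 'torque': [0.01, 0.019, -0.004], 'opening': 0.085}
scene {'fx': 472.786, 'fy': 472.786, 'cx': 282.3449, 'cy': 210.2944, 'dist_coeffs': [-0.002, 0.0, 0.0, 0.0, 0.0], 'extrinsics': [[-0.0969, 0.9952, 0.016, 0.0435], [0.8105, 0.0882, -0.579, -0.417], [-0.5777, -0.0432, -0.8151, 1.7231], [0.0, 0.0, 0.0, 1.0]]} 0.9960884353741497
top {'fx': 402.5658, 'fy': 402.5658, 'cx': 288.531, 'cy': 213.7431, 'dist_coeffs': [-0.0826, 0.0, 0.0, 0.0, 0.0], 'extrinsics': [[-0.0036, -1.0, 0.0013, -0.0026], [-0.9765, 0.0032, -0.2153, 0.552], [0.2153, -0.0021, -0.9766, 0.8521], [0.0, 0.0, 0.0, 1.0]]} 0.9957568027210885
wrist {'fx': 339.0074, 'fy': 339.0074, 'cx': 281.8296, 'cy': 210.1694, 'dist_coeffs': [-0.0125, 0.0, 0.0, 0.0, 0.0], 'mount': [[-0.0004, -0.9551, -0.2962, 0.0756], [1.0, -0.0002, -0.0007, 0.0015], [0.0006, -0.2962, 0.9551, -0.1204], [0.0, 0.0, 0.0, 1.0]]} 0.9957993197278912
```

View pics/top0.png

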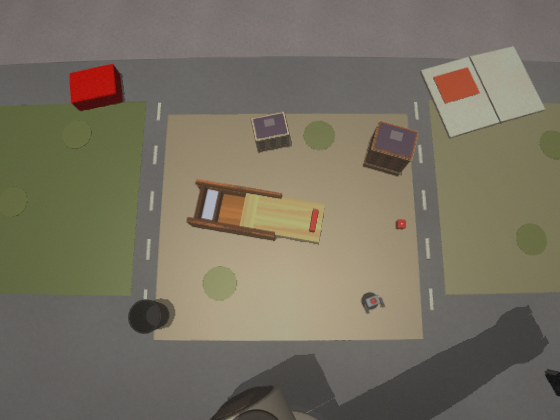

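View pics/scene0.png

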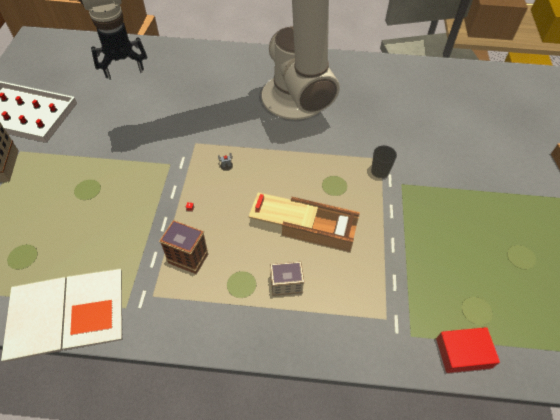

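The top view shows the die at (401,224), the box around (235,210), the lid tail and red bar at (314,220), and the white ridge at (210,205). The lid closes to the left, which is +y. Next I measure these points.

```bash
cat >> h.py <<'E'
from scipy.spatial.transform import Rotation as Ro
def c2w(n,obs=None):
    c=eyes.camera_params(n)
    if n!="wrist": return np.linalg.inv(c["extrinsics"])
    T=np.eye(4); T[:3,:3]=Ro.from_euler('xyz',obs["tcp_rot"],degrees=True).as_matrix(); T[:3,3]=obs["ee_pos"]
    return T@np.array(c["mount"])
def rays(n,uv):
    c=eyes.camera_params(n); K=np.array([[c["fx"],0,c["cx"]],[0,c["fy"],c["cy"]],[0,0,1.]])
    u=cv2.undistortPoints(np.float64(uv).reshape(-1,1,2),K,np.float64(c["dist_coeffs"])).reshape(-1,2)
    return np.c_[u,np.ones(len(u))]
def plane(n,uv,z,T=None):
    T=c2w(n) if T is None else T; r=rays(n,uv)@T[:3,:3].T; o=T[:3,3]
    return o+r*((z-o[2])/r[:,2])[:,None]
def dep(n,uv,d,T=None):
    T=c2w(n) if T is None else T; return (rays(n,uv)*np.float64(d)[:,None])@T[:3,:3].T+T[:3,3]
def cloud(n,d,T=None):
    v,u=np.mgrid[:420,:560]; return dep(n,np.c_[u.ravel(),v.ravel()],d.ravel(),T).reshape(420,560,3)
def red(p):
    h=cv2.cvtColor(p,cv2.COLOR_RGB2HSV); return ((h[...,0]<6)|(h[...,0]>174))&(h[...,1]>170)&(h[...,2]>90)
E
python3 - <<'E'
from h import *
for n in("top","scene"):
    f=np.load(f"pics/{n}0.npz"); p,d=f["p"],f["d"]; C=cloud(n,d); m=red(p).astype(np.uint8)
    k,l,s,c=cv2.connectedComponentsWithStats(m)
    for i in range(1,k):
        if s[i,4]>15:
            q=C[l==i]; r=cv2.minAreaRect(np.float32(q[:,:2]))
            print(n,c[i].round(1),s[i,4],np.median(q,0).round(4),"z",q[:,2].min().round(3),q[:,2].max().round(3),np.round(r[0],4),np.round(r[1],4),r[2])
    # ground height & tall object footprints
    if n=="top":
        for lo,hi,nm in((.02,.045,'20-45'),(.045,.07,'45-70'),(.07,.14,'70-140')):
            m=((C[...,2]>lo)&(C[...,2]<hi)&(C[...,0]>.15)).astype(np.uint8)
            k,l,s,c=cv2.connectedComponentsWithStats(m)
            for i in range(1,k):
                if s[i,4]>40:
                    q=C[l==i]; r=cv2.minAreaRect(np.float32(q[:,:2]))
                    print(nm,c[i].round(0),s[i,4],"z",np.median(q[:,2]).round(4),np.round(r[0],4),np.round(r[1],4),round(r[2],1))
        print("ground",np.median(C[250:330,250:400,2]))
E
```

```text
top [92.3 83.2] 1372 [0.8966 0.4948 0.0489] z 0.041 0.951 [0.6312 0.2944] [0.7981 0.1408] 37.13742446899414
top [314.6 214.3] 42 [ 0.5482 -0.0634  0.073 ] z 0.071 0.075 [ 0.5466 -0.0619] [0.0106 0.023 ] 77.90531158447266
top [401.1 223.9] 41 [ 0.5349 -0.2708  0.0203] z 0.017 0.024 [ 0.5349 -0.272 ] [0.0178 0.0148] 88.744873046875
20-45 [102.  95.] 358 z 0.0326 [0.8752 0.4709] [0.0738 0.1471] 47.8
20-45 [273. 144.] 122 z 0.0328 [0.7324 0.0333] [0.0075 0.0814] 8.3
20-45 [380. 164.] 169 z 0.0323 [ 0.6873 -0.2205] [0.1107 0.0517] 37.6
20-45 [214. 202.] 531 z 0.0405 [0.5776 0.1503] [0.095  0.0791] 79.9
20-45 [401. 223.] 42 z 0.0213 [ 0.537  -0.2708] [0.0199 0.0192] 85.3
20-45 [232. 231.] 140 z 0.0329 [0.5179 0.1282] [0.2006 0.0041] 80.9
20-45 [372. 302.] 160 z 0.037 [ 0.3526 -0.1923] [0.03  0.045] 19.0
20-45 [144. 316.] 132 z 0.0331 [0.325  0.3166] [0.0549 0.0286] 2.9
20-45 [164. 315.] 53 z 0.0333 [0.3269 0.2777] [0.0528 0.0164] 1.5
45-70 [92. 83.] 1383 z 0.0489 [0.8993 0.4964] [0.0922 0.1208] 11.7
45-70 [272. 140.] 127 z 0.0555 [0.733  0.0344] [0.0039 0.0781] 11.7
45-70 [385. 163.] 158 z
[... 331 characters left out ...]
.] 64 z 0.0577 [0.3264 0.2761] [0.0173 0.0573] 89.4
70-140 [269. 126.] 856 z 0.075 [0.7613 0.0398] [0.0638 0.0832] 11.7
70-140 [393. 144.] 1636 z 0.1202 [ 0.7065 -0.2415] [0.0944 0.0768] 74.1
70-140 [314. 219.] 112 z 0.0729 [ 0.5365 -0.0602] [0.0114 0.0491] 79.6
70-140 [143. 316.] 331 z 0.083 [0.3255 0.3025] [0.0684 0.0721] 35.9
ground 0.000600935089745791
scene [259.2 201.1] 47 [ 0.5395 -0.0585  0.0716] z 0.068 1.162 [ 0.9282 -0.0019] [0.8304 0.0181] 8.426767349243164
scene [189.1 206. ] 41 [ 0.541  -0.2695  0.0181] z 0.008 0.023 [ 0.5391 -0.2703] [0.0205 0.0187] 78.75274658203125
scene [468.  349.5] 2048 [0.9085 0.4935 0.0478] z 0.008 1.162 [1.072  0.2901] [0.128  0.6807] 39.43105697631836
```

```bash
python3 - <<'E'
import cv2
p=cv2.imread("pics/top0.png")[160:260,170:430]; cv2.imwrite("pics/topz.png",cv2.resize(p,None,fx=3,fy=3,interpolation=2))
p=cv2.imread("pics/scene0.png")[140:280,150:400]; cv2.imwrite("pics/scz.png",cv2.resize(p,None,fx=3,fy=3,interpolation=2))
E
```

```text
(no output)
```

View pics/topz.png

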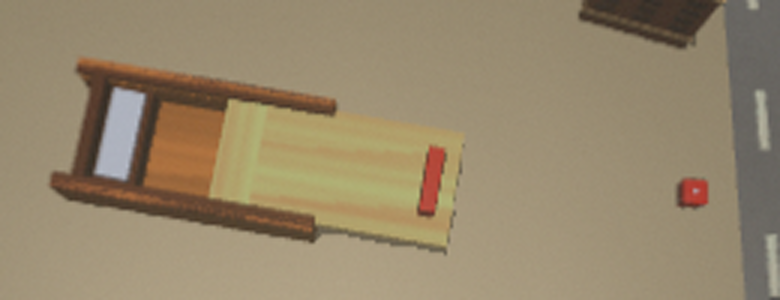

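View pics/scz.png

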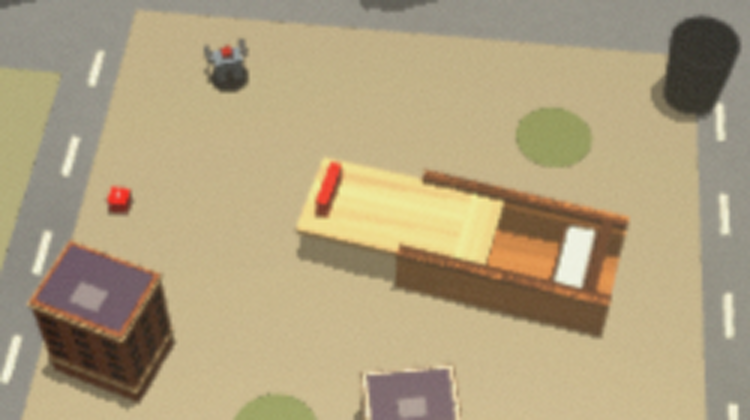

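```bash
python3 - <<'E'
from h import *
f=np.load("pics/top0.npz"); p,d=f["p"],f["d"]; C=cloud("top",d)
hsv=cv2.cvtColor(p,cv2.COLOR_RGB2HSV)
m=(C[...,2]>.050)&(C[...,2]<.064)&(hsv[...,2]<150)
m[:,:185]=0;m[:,290:]=0;m[:175]=0;m[245:]=0
q=C[m]; r=cv2.minAreaRect(np.float32(q[:,:2])); print("lips",m.sum(),np.median(q[:,2]),r)
# corners ray-cast at z=.0575 of the same mask
v,u=np.nonzero(m); P=plane("top",np.c_[u,v],.0575); r=cv2.minAreaRect(np.float32(P[:,:2])); print(r)
a=np.deg2rad(80); ax=np.array([np.cos(a),np.sin(a)]); n=np.array([-ax[1],ax[0]])
for Q in(q,P):
  s=Q[:,:2]@ax; t=Q[:,:2]@n; print(s.min(),s.max(),t.min(),t.max(), (t.min()+t.max())/2)
  # edges
  for side in (t<np.median([t.min(),t.max()]),t>np.median([t.min(),t.max()])):
    l=cv2.fitLine(np.float32(Q[side][:,:2]),cv2.DIST_HUBER,0,.001,.001).ravel(); print("line",np.rad2deg(np.arctan2(l[1],l[0])),l[2:], side.sum())
w=(hsv[...,1]<50)&(hsv[...,2]>140); w[:,:195]=0;w[:,225:]=0;w[:180]=0;w[230:]=0
q=C[w]; print("ridge",w.sum(),q.mean(0),cv2.minAreaRect(np.float32(q[:,:2])))
E
```

```text
lips 1084 0.05737084456225422 ((0.5671243667602539, 0.10872609168291092), (0.22464591264724731, 0.10501451045274734), 80.12627410888672)
((0.5664779543876648, 0.10872425884008408), (0.22494877874851227, 0.10563093423843384), 80.14385223388672)
0.09313053737544226 0.31777655804959504 -0.5921123964611675 -0.48707630343544567 -0.5395943499483066
line 82.264854 [0.6168324  0.14647232] 495
line 77.390205 [0.52249265 0.11766768] 589
0.09284956758340382 0.3180180417523638 -0.5917342147863803 -0.4861282376316772 -0.5389312262090288
line 82.383766 [0.6077358  0.08336623] 497
line 78.58872 [0.51905364 0.09740651] 587
ridge 309 [0.57877842 0.17849809 0.0467934 ] ((0.4727760851383209, 0.10983142256736755), (0.3189619779586792, 0.06113786622881889), 32.97104263305664)
```

drive_tool(plan=[[1,[0.06,0.035,0],8],[1,[0.06,0.035,0],8],[1,[0.06,0.035,0],8],[1,[0.035,0.03,0],8],[1,[0,0.02,-0.02],8],[1,[0,0,0],0]])

```text
time: 0.9
ee_pos: [0.4405, -0.3472, 0.2319]
tcp_rot: [-179.8, -0.0, 66.4]
wrist_force: [-0.5, 0.1, 0.6]
opening: 0.0859
```

```bash
python3 - <<'E'
from h import *
o=monitor.get_obs(); p,d=eyes.camera("wrist"); cv2.imwrite("pics/w1.png",p[:,:,::-1]); T=c2w("wrist",o); np.savez("pics/w1.npz",p=p,d=d,T=T)
C=cloud("wrist",d,T); m=red(p).astype(np.uint8)
k,l,s,c=cv2.connectedComponentsWithStats(m)
for i in range(1,k):
  if s[i,4]>60:
    q=C[l==i]; v,u=np.nonzero((l==i)&(C[...,2]>.016)); t=plane("wrist",np.c_[u,v],.02,T)
    print(c[i].round(1),s[i,4],np.median(q,0).round(4),q[:,2].max(),cv2.minAreaRect(np.float32(t[:,:2])))
E
```

```text
[118.8  61.8] 164 [ 0.3595 -0.1917  0.0457] 0.04750160506886697 ((0.3502640128135681, -0.18436531722545624), (0.010620477609336376, 0.01167792547494173), 19.925352096557617)
[344.7  67.9] 410 [ 0.5358 -0.2719  0.0195] 0.3523009813011667 ((0.5363149046897888, -0.27201154828071594), (0.018423857167363167, 0.01943190023303032), 86.44967651367188)
```

View pics/w1.png

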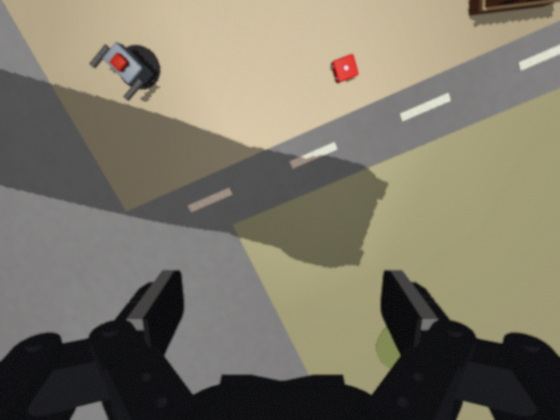

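The wrist view shows the die at (345,68), which puts it at (0.536,-0.272) with yaw about 86°. I'll move over it and descend.

drive_tool(plan=[[1,[0.035,0.025,-0.03],10],[1,[0.035,0.025,-0.03],10],[1,[0.026,0.025,-0.03],0],[1,[0,0,-0.03],0],[1,[0,0,0],0],[1,[0,0,0],0]], grip_force=25)

```text
time: 1.7
ee_pos: [0.5367, -0.2749, 0.1151]
tcp_rot: [179.9, 0.0, 86.1]
wrist_force: [0.3, 0.6, 0.8]
opening: 0.0853
```

```bash
python3 - <<'E'
from h import *
o=monitor.get_obs(); p,d=eyes.camera("wrist"); cv2.imwrite("pics/w2.png",p[:,:,::-1]); T=c2w("wrist",o); np.savez("pics/w2.npz",p=p,d=d,T=T)
print(o["ee_pos"],o["tcp_rot"])
C=cloud("wrist",d,T); m=red(p).astype(np.uint8)
k,l,s,c=cv2.connectedComponentsWithStats(m)
for i in range(1,k):
  if s[i,4]>60:
    q=C[l==i]; v,u=np.nonzero((l==i)&(C[...,2]>.017)&(C[...,2]<.03)); t=plane("wrist",np.c_[u,v],.02,T)
    print(c[i].round(1),s[i,4],np.median(q,0).round(4),cv2.minAreaRect(np.float32(t[:,:2])) if len(u) else 0)
E
```

```text
[ 0.53668793 -0.27490658  0.11509067] [1.79903445e+02 4.79850411e-02 8.61402432e+01]
[281.4 214.2] 742 [ 0.5376 -0.2699  0.0197] ((0.5373406410217285, -0.27021971344947815), (0.0197059977799654, 0.01863642781972885), 86.77619171142578)
```

View pics/w2.png

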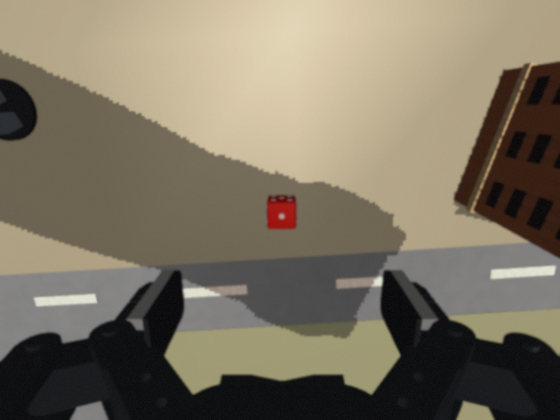

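The die sits at (281,214), between the jaws and square to them. It needs a +4 mm shift in y, then I descend and grip.

drive_tool(plan=[[1,[0,0.004,-0.04],0.5],[1,[0,0,-0.035],0],[1,[0,0,-0.014],0],[1,[0,0,0],0],[0,[0,0,0],0],[0,[0,0,0],0],[0,[0,0,0],0],[0,[0,0,0],0],[0,[0,0,0],0]], grip_force=25)

```text
time: 2.88
ee_pos: [0.5368, -0.2698, 0.0249]
tcp_rot: [180.0, 0.0, 86.8]
wrist_force: [-1.2, -0.4, 5.0]
opening: 0.0192
```

drive_tool(plan=[[0,[0,0,0.05],0],[0,[0,0,0.06],0],[0,[0,0.04,0.06],-3],[0,[0,0.06,0.055],-3],[0,[0,0.06,0],0],[0,[0.01,0.06,0],0],[0,[0.01,0.06,0],0],[0,[0.008,0.06,0],0],[0,[0,0.04,0],0],[0,[0,0,0],0]])

```text
time: 4.12
ee_pos: [0.5643, 0.0937, 0.228]
tcp_rot: [-180.0, -0.0, 81.0]
wrist_force: [0.2, -0.7, 0.1]
opening: 0.0191
```

drive_tool(plan=[[0,[0,0,0],0],[0,[0,0,0],0]])

```text
time: 4.38
ee_pos: [0.5645, 0.0901, 0.2285]
tcp_rot: [-180.0, 0.0, 80.7]
wrist_force: [-0.0, -0.1, -0.2]
opening: 0.0193
```

```bash
python3 - <<'E'
from h import *
o=monitor.get_obs(); p,d=eyes.camera("wrist"); cv2.imwrite("pics/w3.png",p[:,:,::-1]); T=c2w("wrist",o); np.savez("pics/w3.npz",p=p,d=d,T=T)
print(o["ee_pos"],o["tcp_rot"])
E
```

```text
[0.56453071 0.09005929 0.22851173] [-1.79995404e+02  1.12631114e-02  8.07139011e+01]
```

View pics/w3.png

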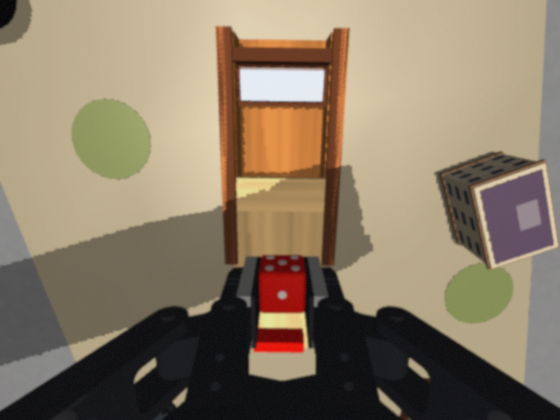

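The box lips run from (217..348,27) down to (224..336,264), the white ridge is at (282,85), and the lid's front edge is at row 178. The die is held at (282,280). I'll convert these to a box pose.

```bash
python3 - <<'E'
from h import *
f=np.load("pics/w3.npz"); p,d,T=f["p"],f["d"],f["T"]; C=cloud("wrist",d,T)
names=["NL","NR","FL","FR"]; uv=[(224,264),(336,264),(217,28),(348,28)]
P=plane("wrist",uv,.0575,T)[:,:2]; print(dict(zip(names,P.round(4).tolist())))
print("len",np.linalg.norm(P[2]-P[0]),np.linalg.norm(P[3]-P[1]),"w",np.linalg.norm(P[1]-P[0]),np.linalg.norm(P[3]-P[2]))
# edges by depth: rows scan
m=(C[...,2]>.0535)&(C[...,2]<.062)
a=[]
for r in range(60,250,5):
    c=np.nonzero(m[r,200:360])[0]+200
    if len(c)>10: a.append((r,c.min(),c.max()))
a=np.array(a,float); L=plane("wrist",a[:,[1,0]]-[.5,0],.0575,T)[:,:2]; R=plane("wrist",a[:,[2,0]]+[.5,0],.0575,T)[:,:2]
for q in(L,R):
    l=cv2.fitLine(np.float32(q),cv2.DIST_HUBER,0,.001,.001).ravel(); print("yaw",np.rad2deg(np.arctan2(l[1],l[0])))
w=np.linalg.norm(L-R,axis=1); print("w",w.min(),w.max(),np.median(w))
mid=(L+R)/2; l=cv2.fitLine(np.float32(mid),cv2.DIST_HUBER,0,.001,.001).ravel(); yaw=np.arctan2(l[1],l[0]); yaw=yaw if yaw>0 else yaw+np.pi
ax=np.array([np.cos(yaw),np.sin(yaw)]); n=np.array([-ax[1],ax[0]]); print("mid yaw",np.rad2deg(yaw),"lat",mid.mean(0)@n)
near=(P[:2]@ax).mean(); far=(P[2:]@ax).mean(); print("near,far",near,far,far-near)
for s in (near+.105,far-.098): print("origin",ax*s+n*(mid.mean(0)@n))
s0=(near+.105+far-.098)/2; O=ax*s0+n*(mid.mean(0)@n); print("O",O)
loc=lambda Q:np.c_[(Q[:,:2]-O)@ax,(Q[:,:2]-O)@n,Q[:,2]]*1000
print("lid front",loc(plane("wrist",[(240,178),(325,178)],.050,T)))
print("ridge",loc(plane("wrist",[(240,67),(325,67),(240,101),(325,101)],.044,T)))
print("depth rows along u=282"); 
for r in range(25,250,8): print(r,loc(C[r,282][None])[0].round(1))
print("bar",loc(plane("wrist",[(256,328),(304,328),(256,350),(304,350)],.074,T)), np.median(C[red(p)&(C[...,2]<.09)&(C[...,2]>.06)],0))
b=np.r_[O+ax*.012,.005]; print("box_in",b)
E
```

```text
{'NL': [0.5, 0.0306], 'NR': [0.6046, 0.0135], 'FL': [0.537, 0.2282], 'FR': [0.6371, 0.2118]}
len 0.20105885295977768 0.20089230751944204 w 0.10602812987624675 0.10141193904886035
yaw 79.87199
yaw 79.947495
w 0.10332380180512249 0.1048531546179764 0.10404154669816659
mid yaw 79.903 lat -0.538847731195693
near,far 0.11852010034541452 0.3194817973339409 0.20096169698852637
origin [0.56968873 0.12559014]
origin [0.56933138 0.12358341]
O [0.56951005 0.12458677]
lid front [[-23.27817764  35.86394932  50.        ]
 [-22.20499887 -40.34734839  50.        ]]
ridge [[ 69.74924661  34.54290074  44.        ]
 [ 70.71402367 -36.36985759  44.        ]
 [ 42.65196545  35.12649297  44.        ]
 [ 43.65313145 -37.72784092  44.        ]]
depth rows along u=282
25 [ 1.109e+02  1.000e-01 -5.000e-01]
33 [104.2   0.   -0.9]
41 [96.3 -0.1  5.7]
49 [82.  -0.4 57.2]
57 [76.2 -0.4 57.7]
65 [72.8 -0.5 33.7]
73 [65.4 -0.6 46.1]
81 [59.2 -0.7 45. ]
89 [52.9 -0.7 42.9]
97 [46.4 -0.8 42.3]
105 [39.9 -0.9 33.6]
113 [32.4 -1.   4.7]
121 [24.8 -1.1  4.4]
129 [17.2 -1.2  5.3]
137 [ 9.4 -1.3  4.8]
145 [ 1.5 -1.4  4.8]
153 [-6.3 -1.5  6. ]
161 [-14.4  -1.6   6.2]
169 [-23.1  -1.8   3.1]
177 [-22.9  -1.8  44.7]
185 [-28.9  -1.9  51.4]
193 [-36.6  -2.   50.2]
201 [-44.2  -2.1  49.7]
209 [-51.8  -2.2  50. ]
217 [-59.3  -2.3  51. ]
225 [-67.3  -2.4  50.5]
233 [-75.3  -2.5  50.3]
241 [-83.1  -2.6  51.2]
249 [-91.5  -2.8  50.7]
bar [[-163.34833054   20.98901877   74.        ]
 [-162.66389776  -24.72529352   74.        ]
 [-188.60408942   21.22671823   74.        ]
 [-187.89599734  -25.5738564    74.        ]] [ 0.53858834 -0.05596962  0.07139935]
box_in [0.57161383 0.13640092 0.005     ]
```

drive_tool(plan=[[0,[0.006,0.04,-0.03],-0.8],[0,[0,0.001,-0.04],0],[0,[0,0,-0.04],0],[0,[0,0,-0.025],0],[0,[0,0,0],0],[0,[0,0,0],0]])

```text
time: 5.18
ee_pos: [0.5711, 0.1317, 0.0949]
tcp_rot: [179.9, -0.0, 79.9]
wrist_force: [0.5, 0.1, 0.8]
opening: 0.0194
```

drive_tool(plan=[[0,[0,0,-0.025],0],[0,[0,0,-0.022],0],[0,[0,0,-0.014],0],[0,[0,0,0],0],[0,[0,0,0],0],[0.4,[0,0,0],0],[0.4,[0,0,0],0],[0.4,[0,0,0],0]])

```text
time: 6.18
ee_pos: [0.571, 0.1326, 0.0354]
tcp_rot: [179.9, -0.1, 80.0]
wrist_force: [-8.8, 1.9, 18.1]
opening: 0.0343
```

drive_tool(plan=[[0.4,[0,0,0.02],0],[0.4,[0,0,0.04],0],[0.4,[0,0,0.06],0],[0,[0,0,0.06],0],[0,[0,0,0.03],0],[0,[0,0,0],0],[0,[0,0,0],0]])

```text
time: 7.05
ee_pos: [0.5704, 0.1321, 0.2416]
tcp_rot: [-180.0, 0.0, 80.0]
wrist_force: [-0.6, -1.0, -0.3]
opening: 0.0
```

```bash
python3 - <<'E'
from h import *
o=monitor.get_obs(); p,d=eyes.camera("wrist"); cv2.imwrite("pics/w4.png",p[:,:,::-1]); T=c2w("wrist",o); np.savez("pics/w4.npz",p=p,d=d,T=T)
print(o["ee_pos"],o["tcp_rot"],o["wrist_force"])
C=cloud("wrist",d,T); m=red(p)&(C[...,2]<.035); print(m.sum(),np.median(C[m],0))
E
```

```text
[0.5704426  0.13206709 0.24162639] [-1.79950264e+02  1.88712254e-02  7.99857114e+01] [-0.55983152 -1.04625521 -0.251043  ]
324 [0.57178095 0.13224821 0.02473405]
```

View pics/w4.png

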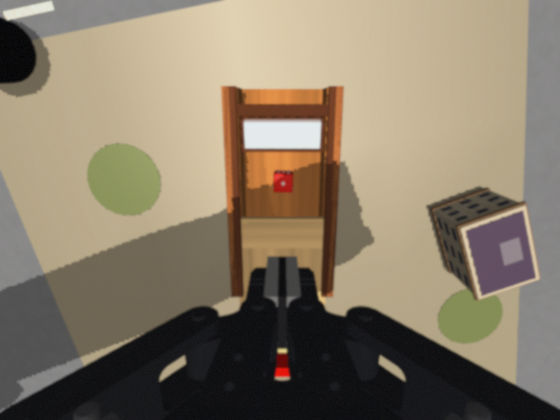

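The die lies in the box at (283,181), with its top at z = 0.025. The fingers are shut, and I now go behind the bar.

drive_tool(plan=[[0,[-0.01,-0.05,-0.03],0],[0,[-0.01,-0.05,-0.03],0],[0,[-0.01,-0.05,-0.01],0],[0,[-0.01,-0.05,0],0],[0,[0,-0.026,0],0],[0,[0,0,0],0],[0,[0,0,0],0],[0,[0,0,0],0]])

```text
time: 8.1
ee_pos: [0.5305, -0.0929, 0.1722]
tcp_rot: [-180.0, -0.0, 80.1]
wrist_force: [-0.7, -0.7, -0.2]
opening: -0.0003
```

```bash
cat >> h.py <<'E'
O=np.array([0.56951,0.12459]); A=np.deg2rad(79.95); ax=np.array([np.cos(A),np.sin(A)]); nn=np.array([-ax[1],ax[0]])
def loc(P): P=np.atleast_2d(P); return np.c_[(P[:,:2]-O)@ax,(P[:,:2]-O)@nn,P[:,2]]*1000
def st():
    o=monitor.get_obs(); F=np.array(o["wrist_force"]); print("t",round(o["time"],2),"loc",loc(o["ee_pos"]).round(2),"F along",(F[:2]@ax).round(2),"lat",(F[:2]@nn).round(2),"z",F[2].round(2),"yaw",o["tcp_rot"][2].round(2)); return o
E
python3 - <<'E'
from h import *
st()
p,d=eyes.camera("scene"); cv2.imwrite("pics/s5.png",cv2.resize(p[120:270,150:400,::-1],None,fx=3,fy=3))
E
```

```text
t 8.1 loc [[-220.96    0.44  172.16]] F along -0.84 lat 0.51 z -0.18 yaw 80.06
```

View pics/s5.png

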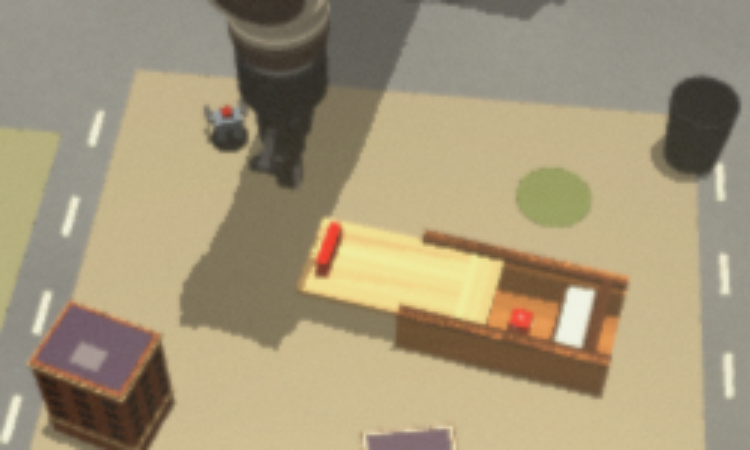

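The tool is behind the bar and clear of everything. I descend and approach.

drive_tool(plan=[[0,[0,0,-0.04],0],[0,[0,0,-0.035],0],[0,[0,0,-0.018],0],[0,[0,0,0],0],[0,[0,0,0],0],[0,[0.001,0.006,0],0],[0,[0.001,0.006,0],0],[0,[0.001,0.006,0],0],[0,[0,0,0],0]])

```text
time: 9.28
ee_pos: [0.5337, -0.0754, 0.0796]
tcp_rot: [180.0, -0.0, 80.0]
wrist_force: [-0.4, 1.3, -0.4]
opening: -0.0001
```

```bash
python3 - <<'E'
from h import *
st()
E
```

```text
t 9.28 loc [[-203.15    0.4    79.61]] F along 1.18 lat 0.59 z -0.43 yaw 80.03
```

drive_tool(plan=[[0,[0.001,0.005,0],0],[0,[0.001,0.006,0],0],[0,[0.001,0.006,0],0],[0,[0.001,0.006,0],0],[0,[0.001,0.006,0],0],[0,[0.001,0.006,0],0],[0,[0.001,0.006,0],0],[0,[0.001,0.005,0],0],[0,[0,0,0],0]])

```text
time: 10.4
ee_pos: [0.5416, -0.0295, 0.0794]
tcp_rot: [-180.0, -0.0, 80.0]
wrist_force: [-0.2, 1.0, -0.2]
opening: 0.0001
```

```bash
python3 - <<'E'
from h import *
st()
p,d=eyes.camera("top"); cv2.imwrite("pics/t6.png",cv2.resize(p[160:260,170:370,::-1],None,fx=4,fy=4))
C=cloud("top",d); m=red(p)&(C[...,2]>.06)&(C[...,2]<.09)&(C[...,0]<.65); print(m.sum(),loc(np.median(C[m],0)))
E
```

```text
t 10.4 loc [[-156.6     0.61   79.44]] F along 0.98 lat 0.34 z -0.16 yaw 80.02
0 [[nan nan nan]]
  return _methods._mean(a, axis=axis, dtype=dtype,
  ret = um.true_divide(
```

View pics/t6.png

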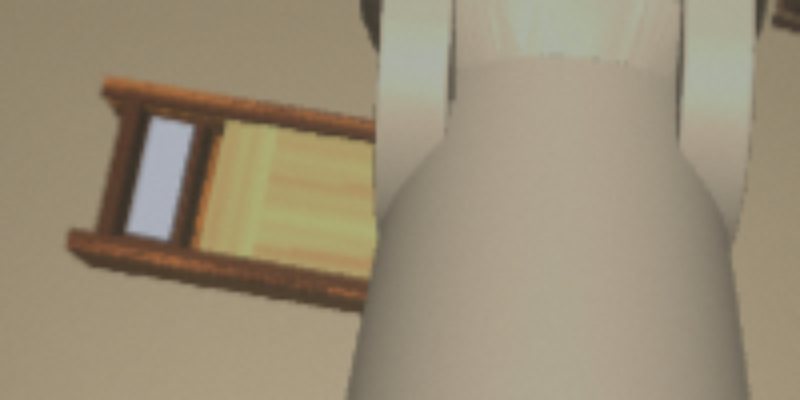

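The lid is sliding in straight, with its front edge near pixel column 215 and the ridge at 130–195. I carry on more slowly.

drive_tool(plan=[[0,[0.001,0.004,0],0],[0,[0.001,0.004,0],0],[0,[0.001,0.004,0],0],[0,[0,0.004,0],0],[0,[0.0005,0.002,0],0],[0,[0,0,0],0]])

```text
time: 11.2
ee_pos: [0.5451, -0.0117, 0.0795]
tcp_rot: [-180.0, -0.0, 80.0]
wrist_force: [0.2, 0.3, -0.3]
opening: -0.0
```

drive_tool(plan=[[0,[0.0005,0.002,0],0],[0,[0.0005,0.002,0],0],[0,[0,0,0],0]])

```text
time: 11.58
ee_pos: [0.5461, -0.0078, 0.0795]
tcp_rot: [-180.0, -0.0, 80.0]
wrist_force: [-1.2, -0.1, -0.7]
opening: 0.0003
```

drive_tool(plan=[[0,[0.0005,0.002,0],0],[0,[0.0002,0.002,0],0],[0,[0,0,0],0]])

```text
time: 11.95
ee_pos: [0.5467, -0.0037, 0.0795]
tcp_rot: [-180.0, -0.0, 80.0]
wrist_force: [-1.1, -1.1, -0.7]
opening: -0.0001
```

```bash
python3 - <<'E'
from h import *
st()
E
```

```text
t 11.95 loc [[-1.3031e+02  3.0000e-02  7.9510e+01]] F along -1.24 lat 0.85 z -0.66 yaw 80.0
```

drive_tool(plan=[[0,[0.0004,0.002,0],0],[0,[0,0,0],0]])

```text
time: 12.2
ee_pos: [0.5472, -0.0018, 0.0795]
tcp_rot: [180.0, -0.0, 80.0]
wrist_force: [-0.0, -0.8, 0.3]
opening: -0.0002
```

drive_tool(plan=[[0,[0.0004,0.002,0],0],[0,[0,0,0],0]])

```text
time: 12.45
ee_pos: [0.5476, 0.0003, 0.0795]
tcp_rot: [180.0, -0.0, 80.0]
wrist_force: [0.6, 0.2, 0.8]
opening: 0.0001
```

drive_tool(plan=[[0,[0.0004,0.002,0],0],[0,[0,0,0],0]])

```text
time: 12.7
ee_pos: [0.5479, 0.0019, 0.0795]
tcp_rot: [180.0, 0.0, 80.0]
wrist_force: [-0.8, -2.6, 0.9]
opening: 0.0001
```

drive_tool(plan=[[0,[0.0003,0.0015,0],0],[0,[0,0,0],0]])

```text
time: 12.95
ee_pos: [0.5482, 0.0031, 0.0796]
tcp_rot: [180.0, 0.1, 80.0]
wrist_force: [-0.5, -4.9, 0.5]
opening: 0.0004
```

drive_tool(plan=[[0,[0.0002,0.001,0],0],[0,[0,0,0],0]])

```text
time: 13.2
ee_pos: [0.5484, 0.004, 0.0796]
tcp_rot: [180.0, 0.1, 80.0]
wrist_force: [-1.0, -6.5, 1.4]
opening: 0.0
```

drive_tool(plan=[[0,[0.0002,0.001,0],0],[0,[0,0,0],0]])

```text
time: 13.45
ee_pos: [0.5485, 0.0049, 0.0796]
tcp_rot: [180.0, 0.1, 79.9]
wrist_force: [-1.4, -5.9, 0.8]
opening: 0.0001
```

drive_tool(plan=[[0,[0.0002,0.001,0],0],[0,[0,0,0],0]])

```text
time: 13.7
ee_pos: [0.5488, 0.0058, 0.0796]
tcp_rot: [180.0, 0.1, 79.9]
wrist_force: [-0.6, -6.3, 0.7]
opening: -0.0
```

drive_tool(plan=[[0,[0.0002,0.001,0],0],[0,[0,0,0],0]])

```text
time: 13.95
ee_pos: [0.5489, 0.0067, 0.0796]
tcp_rot: [180.0, 0.1, 79.9]
wrist_force: [-2.1, -7.9, 1.8]
opening: -0.0001
```

drive_tool(plan=[[0,[0.0002,0.001,0],0],[0,[0,0,0],0]])

```text
time: 14.2
ee_pos: [0.5491, 0.0075, 0.0796]
tcp_rot: [180.0, 0.1, 79.9]
wrist_force: [-1.4, -9.2, 1.9]
opening: 0.0
```

drive_tool(plan=[[0,[0.0002,0.001,0],0],[0,[0,0,0],0]])

```text
time: 14.45
ee_pos: [0.5493, 0.0084, 0.0796]
tcp_rot: [180.0, 0.1, 79.9]
wrist_force: [-1.8, -8.3, 1.9]
opening: -0.0001
```

drive_tool(plan=[[0,[0.0002,0.001,0],0],[0,[0,0,0],0]])

```text
time: 14.7
ee_pos: [0.5495, 0.0093, 0.0796]
tcp_rot: [180.0, 0.2, 79.9]
wrist_force: [-3.0, -10.0, 2.5]
opening: 0.0
```

drive_tool(plan=[[0,[0.0002,0.001,0],0],[0,[0,0,0],0]])

```text
time: 14.95
ee_pos: [0.5497, 0.0102, 0.0796]
tcp_rot: [180.0, 0.2, 79.9]
wrist_force: [-1.6, -10.5, 1.5]
opening: -0.0004
```

drive_tool(plan=[[0,[0.0002,0.001,0],0],[0,[0,0,0],0]])

```text
time: 15.2
ee_pos: [0.5498, 0.0111, 0.0796]
tcp_rot: [180.0, 0.2, 79.9]
wrist_force: [-1.3, -11.2, 1.8]
opening: -0.0003
```

drive_tool(plan=[[0,[0.0002,0.001,0],0],[0,[0,0,0],0]])

```text
time: 15.45
ee_pos: [0.55, 0.012, 0.0797]
tcp_rot: [180.0, 0.2, 79.9]
wrist_force: [-1.9, -12.2, 2.3]
opening: 0.0002
```

drive_tool(plan=[[0,[0.0002,0.001,0],0],[0,[0,0,0],0]])

```text
time: 15.7
ee_pos: [0.5502, 0.0129, 0.0797]
tcp_rot: [180.0, 0.2, 79.9]
wrist_force: [-2.4, -12.5, 2.1]
opening: 0.0001
```

drive_tool(plan=[[0,[0.0002,0.001,0],0],[0,[0,0,0],0]])

```text
time: 15.95
ee_pos: [0.5504, 0.0138, 0.0797]
tcp_rot: [180.0, 0.2, 79.9]
wrist_force: [-1.8, -12.7, 2.5]
opening: 0.0001
```

drive_tool(plan=[[0,[0.0002,0.001,0],0],[0,[0,0,0],0]])

```text
time: 16.2
ee_pos: [0.5506, 0.0147, 0.0797]
tcp_rot: [180.0, 0.2, 79.9]
wrist_force: [-2.7, -13.9, 2.4]
opening: -0.0
```

drive_tool(plan=[[0,[0.0002,0.001,0],0],[0,[0,0,0],0]])

```text
time: 16.45
ee_pos: [0.5511, 0.0177, 0.0796]
tcp_rot: [180.0, -0.0, 80.0]
wrist_force: [-0.1, -0.1, 0.2]
opening: 0.0003
```

```bash
python3 - <<'E'
from h import *
st()
E
```

```text
t 16.45 loc [[-108.47   -0.52   79.58]] F along -0.15 lat 0.1 z 0.2 yaw 79.97
```

The push force dropped from 14 N to 0 with a 3 mm jump, so the lid has snapped over the ridge. I feel gently for the stop.

drive_tool(plan=[[0,[0.0002,0.001,0],0],[0,[0,0,0],0]])

```text
time: 16.7
ee_pos: [0.5513, 0.019, 0.0795]
tcp_rot: [-180.0, -0.0, 80.0]
wrist_force: [1.6, -0.2, 1.0]
opening: -0.0
```

drive_tool(plan=[[0,[0.0001,0.0007,0],0],[0,[0,0,0],0]])

```text
time: 16.95
ee_pos: [0.5513, 0.0194, 0.0795]
tcp_rot: [-180.0, -0.0, 80.0]
wrist_force: [0.2, 0.5, 0.2]
opening: 0.0
```

drive_tool(plan=[[0,[0.0001,0.0007,0],0],[0,[0,0,0],0]])

```text
time: 17.2
ee_pos: [0.5514, 0.0196, 0.0795]
tcp_rot: [180.0, 0.0, 80.0]
wrist_force: [-0.1, -4.0, -0.6]
opening: 0.0006
```

drive_tool(plan=[[0,[0.0001,0.0007,0],0],[0,[0,0,0],0]])

```text
time: 17.45
ee_pos: [0.5515, 0.0197, 0.0795]
tcp_rot: [180.0, 0.1, 79.9]
wrist_force: [-0.1, -8.2, 0.9]
opening: 0.0001
```

The tool stops with force rising to 8 N, about 4.6 mm past the crest, which matches the stop. I back off and lift.

drive_tool(plan=[[0,[-0.0005,-0.003,0],0],[0,[-0.001,-0.008,0],0],[0,[-0.001,-0.008,0],0],[0,[0,0,0.04],0],[0,[0,0,0.05],0],[0,[-0.03,-0.04,0.05],0],[0,[-0.05,-0.05,0.03],0],[0,[-0.05,-0.05,0],0],[0,[-0.05,-0.05,0],0],[0,[0,0,0],0]])

```text
time: 18.7
ee_pos: [0.3911, -0.1652, 0.2388]
tcp_rot: [179.9, 0.0, 79.7]
wrist_force: [0.4, 0.1, -0.4]
opening: -0.0001
```

```bash
python3 - <<'E'
from h import *
st()
for n,(a,b,c,e) in {"top":(100,260,150,420),"scene":(120,300,130,400)}.items():
    p,d=eyes.camera(n); cv2.imwrite(f"pics/{n}7.png",cv2.resize(p[a:b,c:e,::-1],None,fx=2.9,fy=2.9))
    C=cloud(n,d); m=red(p)&(C[...,2]>.06)&(C[...,2]<.09)&(C[...,0]<.65); print(n,m.sum(),loc(np.median(C[m],0)) if m.any() else 0)
E
```

```text
t 18.7 loc [[-316.49  125.08  238.83]] F along 0.22 lat -0.4 z -0.35 yaw 79.68
top 54 [[-91.92638979  -9.03514166  73.87637812]]
scene 48 [[-89.85356444  -3.66488543  72.62750396]]
```

View pics/top7.png

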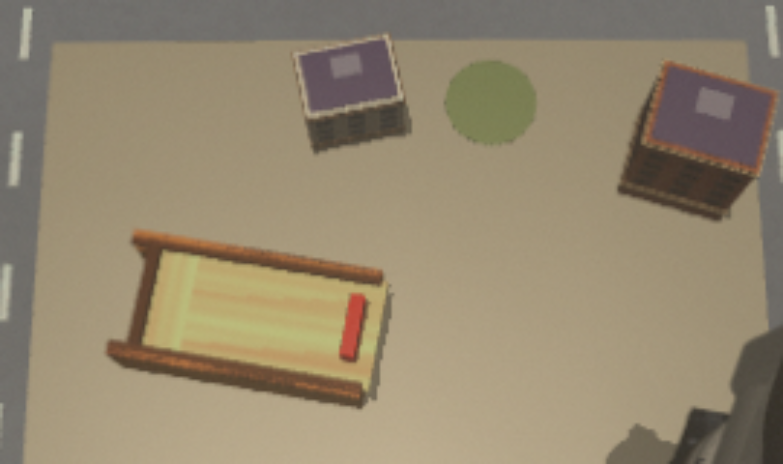

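View pics/scene7.png

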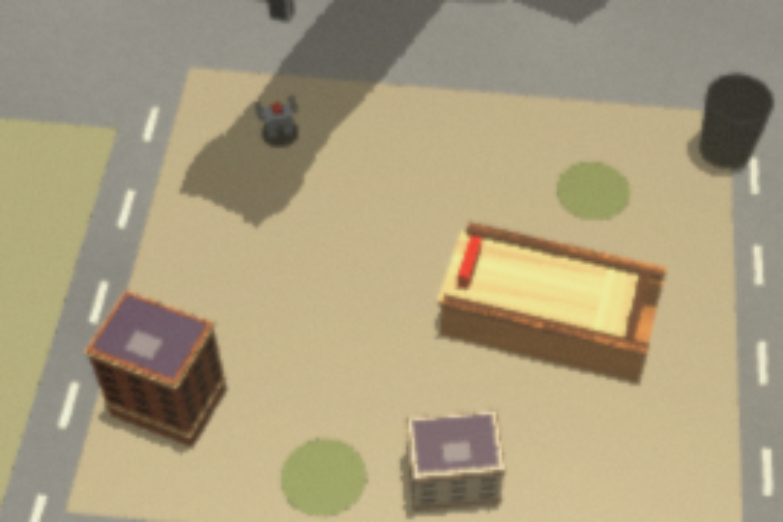

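The lid sits flush against the dark end block with its bar at the mouth. All four bystanders are where they were (walker at about (226,158), as at the start), and the arm is clear. I'm handing in.

```bash
python3 -c "
from h import *
print(job.job_done())"
```

```text
the job is handed in; nothing more can be done
None
```

I put the red die in the dice box, slid the lid home over the ridge, and handed the job in at about 19 s. The hand-in gives no verdict.

- **Die:** the wrist camera showed it let go inside the box, with its top at z ≈ 25 mm (20 mm cube on the 5 mm floor). While I released it the wrist force briefly read about 18 N upward. I didn't look for the cause, but the die and box looked fine afterwards.
- **Lid:** pushed from behind the bar with closed fingers. The push rose to about 14 N, then fell to 0 with a 3 mm jump as it snapped over the ridge. The stop was felt about 4.6 mm past the crest, with at most about 8 N there.
- **Final check:** the images put the lid's front edge about 1 mm from the stop. The sideways offset of the bar read -9 mm (top) and -4 mm (scene). I put this down to the red mask catching only part of the bar, since the lid looks centred between the lips. The buildings, walker and cup look unmoved, judged by eye, and the arm is clear of everything.

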